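Rock the stuck filter cartridge out of the home-cinema projector

ROBOT

A 6-joint arm with a two-finger parallel gripper is mounted at the origin on the work surface. World frame = base frame: x ahead of the robot, y to its left, z up, the work surface at z = 0. Lengths are in m, angles in rad, forces in N, time in s.
With the tool pointing down it reaches from about 0.35 to 0.775 m from the base axis. Payload 5.5 kg.
Tool frame: the origin (TCP) lies between the finger pads; the fingertips stand 22 mm ahead of it and the grasp point (between the pads) lies 3 mm ahead of it; z points along the fingers, y is the line along which they close (so a half turn about z gives the same grasp; the last joint's range is limited). The gripper opens to 85 mm and grips with 20 to 120 N. Pads are 22 mm wide; open, the fingers measure 114 mm over their backs; the gripper's body (76 mm by 85 mm) begins 54 mm behind the grasp point. The pads swing forward as they close: fully open they stand 13 mm farther back than shut.
Start: joints at [-1.423, 0.313, 0.046, 1.304, 0, 1.431], TCP at [0.163, -0.551, 0.228] pointing down, gripper open.
Joint ranges: [-2.76, 2.76], [-0.86, 1.69], [-1.03, 1.26], [-2.2, 2.34], [-1.47, 1.5], [-3.14, 3.14]. Speed limits (rad/s): [2.57, 2.57, 3.14, 3.14, 3.14, 3.14].

INTERFACE

Orientations are given as a unit quaternion [w, x, y, z].
In Python, from workcell import env, read_camera gives the robot as it stands (env), with the cameras as plain functions.
- The arm moves only by the shell command python3 nudge.py 'ROWS' [OPENING] [FORCE]. ROWS is a JSON list of rows, 1 to 8 of them, each of 6 numbers: dx, dy, dz in m, then a rotation vector rx, ry, rz in rad; each row is the pose to reach, as a shift and turn from the pose commanded when the command began, along the tool's axes at that moment; what a row does not reach only later rows make up. A row lasts 1/8 s, in which the tool goes at most 0.0625 m and 0.188 rad, less where a joint would pass 70% of its speed; a pose out of reach is approached as far as the arm can. OPENING is the finger opening in m, set as the command begins (- or left out keeps the last). The fingers move at their own pace and stop on an object; FORCE is the grip in N (left out, the last holds). Time passes only in rows, so rows that do not move let the fingers close. It prints the time, the measured TCP pose, the force, the opening and the grip force at its end.
- env.get_state(): the state, without advancing time (a new reading comes with each control period).
- read_camera(name): name is "side" or "top"; returns a dict with "image" (480x640x3 uint8, red, green, blue), "K" (3x3 intrinsics, pixels), "R" (3x3) and "t" (3): a world point X has camera coordinates R X + t. Camera axes: x right, y down, z forward; pixel columns grow to the right and rows downward; lengths in m; the calibration is good to about 2 mm. A picture is of the moment at which its call begins. There is no depth.
- env.hand_in(): hands the job in; it is judged then, once.
The state is a dict: "clock": time; "joint_pos": joint angles; "qvel": joint speeds; "tau": joint torques, N m; "tcp_pos": TCP position; "orientation": TCP orientation; "wrist_force": force on the tool from outside, world axes, zero at the start; "ft_torque": the same for the moment, N m; "finger_gap": finger opening in m; "grip_force": force on a finger pad.
Only numpy, scipy, OpenCV 4.12 (cv2) and the standard library are available. Lean on these libraries where they do the work, as an engineer would, in place of code of your own. Each camera call takes 0.05 s, during which the arm holds its last target. There are 200 camera calls.

TASK

The dust-filter cartridge is stuck in the slot in the top of the white projector. Grip it by its blue handle and rock it side to side until it frees: raise the end with the orange mark first while the other end stays down in the slot, then the other end, and so on, without lifting, tipping or dragging the projector and without disturbing the other things. Finish while holding the cartridge upright in the gripper, just clear above its slot (a few centimetres at most); do not put it down or let go.

Things in the scene. Friction and masses are not known exactly. Their poses are not given: they have to be found in the camera images.
- projector: white projector standing loose on the table, about 1.3 kg, 200 x 260 x 100 mm (x, y, z; lens towards its +x). Origin under its centre. In its top, centred, is a slot 33 mm (x) by 79 mm (y), 40 mm deep (floor of the slot 60 mm above the table). A straight pull on the cartridge lifts the whole projector; even one catch alone may lift it
- cartridge: filter cartridge, 0.12 kg, loose in the slot, axes parallel to the projector's. Origin: centre of its underside, at the start on the slot floor. Dark body 30 (x) x 62 (y) x 40 mm tall, top flush with the projector's; on each y end two black ribs, 6 and 16 mm above the origin, reaching 38 mm from the centre. Orange mark on top at the +y end. Slot leaves room to tilt about 10 degrees either way
- grip (a point): point on the blue handle, on the cartridge's middle axis, 68 mm above its origin. Handle: 18 mm (x) x 45 mm (y), from 40 to 80 mm above the origin; grip it firmly across the 45 mm (fingers closing along y), then tilting the gripper about the cartridge's x axis rocks the cartridge
- marked_end (a point): tip of the upper rib at the cartridge's orange-marked (+y) end, 36 mm from the middle, 16 mm above the cartridge's origin. Rocking this end up, the lower edge at the other end (31 mm from the middle) bears on the slot floor as the pivot
- plain_end (a point): the same point at the cartridge's unmarked (-y) end. Rocking this end up after the other, the marked end rests on its passed catch as the pivot
- slot_mouth (a point): centre of the slot's mouth, on the projector's top face (100 mm above the table)
- catch_marked (a joint): hidden spring catch in the slot's end at the cartridge's marked end, reaching over the ribs; 0 = fully in, up to 0.006 m = pushed back. It holds with 12 to 15 N. The end snaps past it when raised about 6.5 mm, is then held up there (about 8.5 mm up; the next rib meets the catch at 10 mm), and is wholly free when raised about 17 mm
- catch_plain (a joint): the same spring catch at the cartridge's unmarked end
- player: silver media player, a fixed box 200 x 240 x 58 mm (x, y, z) with the black glasses standing on it; origin under its centre
- glasses_black: pair of black 3D glasses, 146 x 125 x 40 mm, standing on the media player; origin under the middle of the front
- glasses_red: pair of red 3D glasses, 146 x 125 x 40 mm, on the table; origin under the middle of the front
- remote: black remote control, 45 x 160 x 18 mm; origin under its centre
- mug: white mug, 80 mm across, 90 mm tall; origin under its centre
- bowl: blue bowl, 130 mm across, 55 mm tall; origin under its centre
- lens_cap: black round lens cap, 72 mm across, 14 mm thick; origin under its centre
- spares_tray: empty grey open tray, 100 x 140 x 40 mm; origin under its centre

How it is judged:
By the outcome, as a careful person would: the job done as asked, in the order asked, and still so for the second after the job is handed in, while the arm keeps its last pose, push and grip.
It also fails if it takes over 35 s, if anything falls off the work surface, if the arm or the gripper's body presses on something with over 40 N, if the wrist force passes 120 N, or if a joint passes its speed limit or range.

## Working session

There is one attempt and no reset: what is moved stays moved. The work goes in short steps, Python scripts to look and compute and a shell command to move; the robot and the scene stay as the last step left them, time stands still between calls to the robot, and variables do not carry over. Pictures are saved under pics/ and viewed, at most 10 in all, crops included, and the job is handed in when it is done.

```bash
ls; mkdir -p pics; python3 - <<'E'
from workcell import env, read_camera
import cv2
for n in("top","side"):
    c=read_camera(n); cv2.imwrite(f"pics/{n}0.png",c["image"][:,:,::-1]); print(n,c["K"].tolist(),c["R"].tolist(),c["t"].tolist())
print(env.get_state())
E
```

```text
nudge.py
pics
workcell.py
top [[452.81232561128746, 0.0, 306.1261019386499], [0.0, 452.81232561128746, 242.21942131728755], [0.0, 0.0, 1.0]] [[0.00041799824190303937, -0.9999992613528162, 0.001141302454077541], [-0.9910296167236609, -0.0005667741164069597, -0.13364122696105066], [0.1336417751080247, -0.0010752027357147811, -0.9910291216130096]] [0.02357366419825173, 0.6100934410214014, 1.1961038292677368]
side [[576.3269164229047, 0.0, 310.04260913965425], [0.0, 576.3269164229047, 238.57985361585926], [0.0, 0.0, 1.0]] [[0.8433875053270334, -0.5372306231415376, -0.008987403251143118], [-0.2747052206553984, -0.4167581179575398, -0.8665158468609552], [0.4617732751068561, 0.7332775250036269, -0.4990686463019323]] [-0.4885975819056478, 0.25760549382952075, 1.5435798971352395]
{'clock': 0.1, 'joint_pos': array([-1.42255824e+00,  3.13952388e-01,  4.50883547e-02,  1.30360820e+00,
       -9.70379412e-06,  1.43120200e+00]), 'qvel': array([-0.00028452, -0.0035162 ,  0.00264293,  0.00216336, -0.00063752,
        0.00077959]), 'tau': array([ 2.89740696e-03, -4.81724918e+01,  2.99244815e+01,  1.26495064e-02,
       -1.70469657e-04,  9.98799464e-06]), 'tcp_pos': array([ 0.16314914, -0.55088108,  0.22668091]), 'orientation': array([-8.37922288e-04,  9.89661577e-01,  1.43419879e-01, -8.47335990e-06]), 'wrist_force': array([ 0.59677949,  0.09303894, -0.70931281]), 'ft_torque': array([-0.00293113,  0.00752213,  0.01022743]), 'grip_force': 0.0, 'finger_gap': 0.08533928984217404}
```

View pics/top0.png

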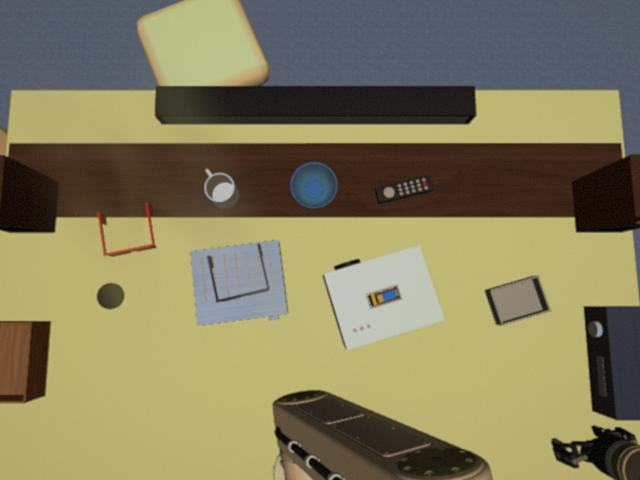

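View pics/side0.png

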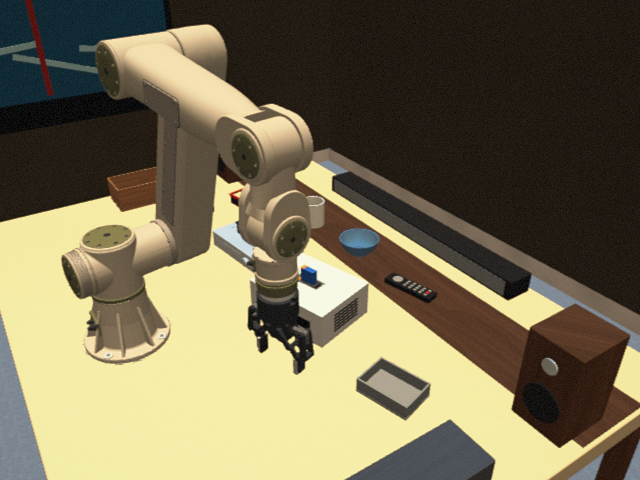

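The top view shows the projector with corners near (325,276), (420,247), (443,320) and (347,348). The blue handle is near (388,296) and the orange mark, at its left (+y) end, is near (374,298). The side view shows the handle at (309,275).

```bash
cat > h.py <<'E'
import numpy as np,cv2
from workcell import env, read_camera
from scipy.spatial.transform import Rotation as Ro
def ray(c,uv,z):
    d=c["R"].T@np.linalg.inv(c["K"])@np.array([*uv,1.]); o=-c["R"].T@c["t"]
    return o+d*(z-o[2])/d[2]
def proj(c,X):
    p=c["K"]@(c["R"]@np.asarray(X)+c["t"]); return p[:2]/p[2]
E
python3 - <<'E'
from h import *
c=read_camera("top"); im=c["image"]; hsv=cv2.cvtColor(im,cv2.COLOR_RGB2HSV)
roi=np.zeros(im.shape[:2],np.uint8); roi[240:355,318:450]=1
def comp(m):
    m=(m*roi).astype(np.uint8); n,l,s,ce=cv2.connectedComponentsWithStats(m); k=1+np.argmax(s[1:,4]); return (l==k).astype(np.uint8)
w=comp((hsv[...,1]<60)&(hsv[...,2]>130))
cn=max(cv2.findContours(w,0,2)[0],key=cv2.contourArea)
q=cv2.approxPolyDP(cv2.convexHull(cn),6,True)[:,0]; print("quad",q.tolist())
Q=np.array([ray(c,p,.1)[:2] for p in q]); print(Q, Q.mean(0))
print(cv2.minAreaRect(np.array([ray(c,p,.1)[:2]*1000 for p in cn[:,0]],np.float32)))
b=comp((hsv[...,0]>100)&(hsv[...,0]<130)&(hsv[...,1]>120)&(hsv[...,2]>60))
o=comp((hsv[...,0]<22)&(hsv[...,0]>8)&(hsv[...,1]>180)&(hsv[...,2]>120))
for n,m,z in(("blue",b,.14),("orange",o,.1)):
    ys,xs=np.nonzero(m); P=np.array([ray(c,p,z)[:2]*1000 for p in zip(xs,ys)],np.float32)
    print(n,len(xs),xs.mean(),ys.mean(),P.mean(0),cv2.minAreaRect(P))
v=cv2.resize(im[235:360,315:455],None,fx=5,fy=4.8,interpolation=cv2.INTER_CUBIC); 
cs=read_camera("side"); v2=cv2.resize(cs["image"][220:340,240:380],None,fx=5,fy=5)
cv2.imwrite("pics/c1.png",v[:,:,::-1]); cv2.imwrite("pics/s1.png",v2[:,:,::-1])
E
```

```text
quad [[419, 245], [444, 319], [347, 349], [324, 274]]
[[ 0.59499293 -0.26940981]
 [ 0.40529464 -0.32676086]
 [ 0.33060985 -0.07919275]
 [ 0.5195347  -0.02213868]] [ 0.46260803 -0.17437553]
((462.7689208984375, -173.85971069335938), (201.93499755859375, 261.4216613769531), 16.774133682250977)
blue 94 388.72340425531917 295.1808510638298 [ 464.702   -180.31009] ((464.92169189453125, -180.2620849609375), (18.611148834228516, 29.923871994018555), 17.40957260131836)
orange 34 373.3529411764706 299.29411764705884 [ 454.94504 -148.03717] ((454.7987976074219, -148.2809295654297), (24.717435836791992, 8.135690689086914), 17.542552947998047)
```

View pics/c1.png

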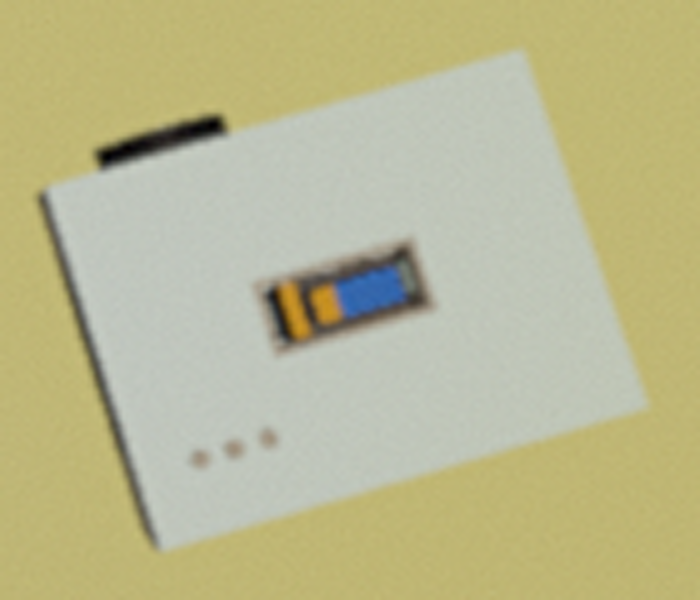

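Projector and handle agree on the centre (0.4627, -0.174), yaw about 16.8°, with the orange mark towards +y. The gripper's x axis is already nearly aligned with that.

```bash
cat >> h.py <<'E'
PSI=.2935; C=np.array([.4627,-.1740,0])
def pose(oy,oz,th,C=C):
    # cartridge origin shift along its y, height above slot floor, tilt (marked end up +) -> TCP pose
    Z=Ro.from_euler("z",PSI); Y=Z.apply([0,1,0])
    p=C+Y*(oy-.071*np.sin(th))+np.array([0,0,.06+oz+.071*np.cos(th)])
    return p, Z*Ro.from_euler("x",th)*Ro.from_euler("x",np.pi)
def row(p,R,p0,R0):
    return np.round(np.r_[R0.inv().apply(p-p0),(R0.inv()*R).as_rotvec()],4).tolist()
def now():
    s=env.get_state(); q=s["orientation"]; return s["tcp_pos"],Ro.from_quat([*q[1:],q[0]])
E
python3 - <<'E'
from h import *
for oz in(.07,0): print(row(*pose(0,oz,0),*now()))
E
```

```text
[0.3943, -0.2765, 0.0263, -0.0011, -0.0002, -0.0056]
[0.3942, -0.2764, 0.0963, -0.0011, -0.0002, -0.0056]
```

```bash
python3 nudge.py '[[0.05,-0.035,0,0,0,0],[0.1,-0.07,0,0,0,0],[0.15,-0.105,0,0,0,0],[0.2,-0.14,0,0,0,0],[0.25,-0.175,0,0,0,0],[0.3,-0.21,0,0,0,0],[0.35,-0.245,0.01,0,0,-0.003],[0.394,-0.276,0.02,0,0,-0.006]]' 0.085; python3 nudge.py '[[0,0,0,0,0,0],[0,0,0,0,0,0],[0,0,0,0,0,0]]'; python3 - <<'E'
from h import *
print(row(*pose(0,0,0),*now()), env.get_state()["wrist_force"])
c=read_camera("side"); cv2.imwrite("pics/s2.png",cv2.resize(c["image"][180:340,220:400],None,fx=4,fy=3.7)[:,:,::-1])
E
```

```text
clock: 1.2
tcp_pos: [0.4638, -0.173, 0.2074]
orientation: [0.0, 0.989, 0.147, 0.0]
wrist_force: [0.9, -0.8, -0.4]
finger_gap: 0.0847
grip_force: 0.0
clock: 1.58
tcp_pos: [0.4622, -0.1759, 0.2077]
orientation: [0.0, 0.989, 0.145, 0.0]
wrist_force: [0.0, -0.8, -0.3]
finger_gap: 0.0853
grip_force: 0.0
[0.001, -0.0017, 0.0767, 0.0005, 0.0, -0.0015] [ 0.00184366 -0.79403885 -0.25023515]
```

View pics/s2.png

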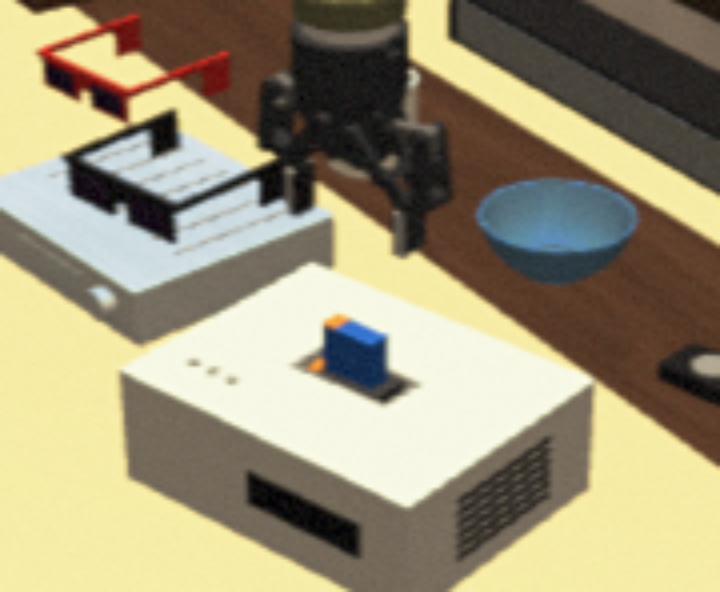

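The gripper is above the projector with its fingers either side of the handle (crop (355,345), full image about (309,273)). I'll cross-check the handle in the side view, then descend.

```bash
python3 nudge.py '[[0.001,-0.0015,0.035,0,0,-0.0015],[0.001,-0.0015,0.06,0,0,-0.0015],[0.001,-0.0015,0.0765,0,0,-0.0015],[0.001,-0.0015,0.0765,0,0,-0.0015]]';  python3 - <<'E'
from h import *
print(row(*pose(0,0,0),*now()))
im=cv2.imread("pics/side0.png"); c=read_camera("side")
hsv=cv2.cvtColor(im,cv2.COLOR_BGR2HSV)
m=((hsv[...,0]>100)&(hsv[...,0]<130)&(hsv[...,1]>150)).astype(np.uint8); m[:260]=0; m[:,:295]=0; m[292:]=0; m[:,330:]=0
ys,xs=np.nonzero(m); print("blue seen",xs.min(),xs.max(),ys.min(),ys.max())
Z=Ro.from_euler("z",PSI)
P=np.array([proj(c,C+Z.apply([x,y,z])) for x in(-.009,.009) for y in(-.0225,.0225) for z in(.1,.14)]); print("pred",P.min(0),P.max(0))
E
```

```text
clock: 2.12
tcp_pos: [0.4618, -0.1737, 0.1301]
orientation: [-0.001, 0.989, 0.146, -0.001]
wrist_force: [0.7, -0.0, 0.4]
finger_gap: 0.0849
grip_force: 0.0
[0.0008, 0.0005, -0.0009, -0.0016, 0.0017, -0.0004]
blue seen 301 315 267 284
pred [299.34876165 264.5265527 ] [316.32492663 285.4678546 ]
```

Prediction and picture agree, so I'll grip gently first and then firmly.

```bash
python3 nudge.py '[[0.0008,0,-0.001,0,0,0],[0.0008,0,-0.001,0,0,0],[0.0008,0,-0.001,0,0,0],[0.0008,0,-0.001,0,0,0]]' 0.03 30; python3 nudge.py '[[0,0,0,0,0,0],[0,0,0,0,0,0],[0,0,0,0,0,0],[0,0,0,0,0,0]]' 0.03 110; python3 - <<'E'
from h import *
print(row(*pose(0,0,0),*now()),env.get_state()["ft_torque"])
p0,R0=pose(0,0,0)
for oy,oz,th in[(.0005,.0014,.045),(.001,.0028,.09),(.001,.0035,.113),(.001,.004,.128)]: print(row(*pose(oy,oz,th),p0,R0))
c=read_camera("side"); cv2.imwrite("pics/s3.png",cv2.resize(c["image"][200:340,230:380],None,fx=4.5,fy=4)[:,:,::-1])
E
```

```text
clock: 2.68
tcp_pos: [0.4646, -0.1731, 0.1331]
orientation: [0.001, 0.989, 0.147, 0.001]
wrist_force: [-0.2, 1.9, 5.6]
finger_gap: 0.0429
grip_force: 29.9
clock: 3.18
tcp_pos: [0.4648, -0.1729, 0.134]
orientation: [0.001, 0.989, 0.147, 0.001]
wrist_force: [-3.0, 2.9, 11.8]
finger_gap: 0.0367
grip_force: 108.9
[-0.0023, 0.0004, 0.003, 0.0017, -0.0023, 0.0024] [0.46790019 0.51074494 0.00904331]
[-0.0, 0.0027, -0.0013, 0.045, 0.0, 0.0]
[-0.0, 0.0054, -0.0025, 0.09, 0.0, 0.0]
[-0.0, 0.007, -0.003, 0.113, -0.0, 0.0]
[0.0, 0.0081, -0.0034, 0.128, 0.0, -0.0]
```

View pics/s3.png

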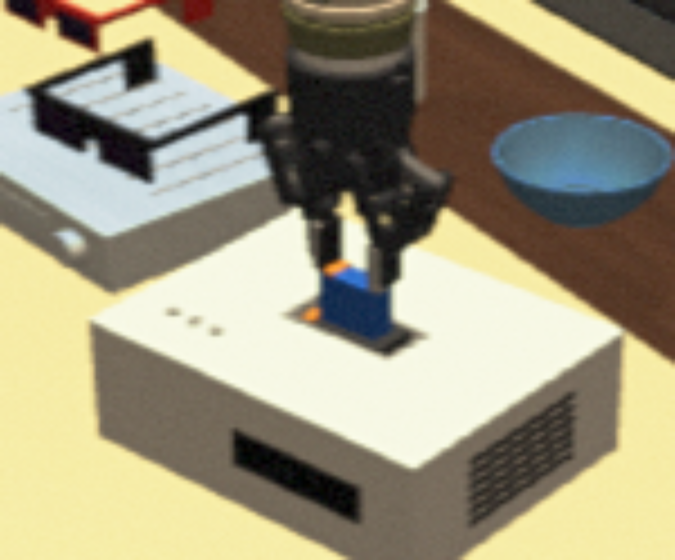

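The fingers hold the upper half of the handle across y. The projector hasn't moved, and there is a light 12 N downward push. First rock: marked end up.

```bash
python3 nudge.py '[[0,0.0027,-0.0013,0.045,0,0],[0,0.0054,-0.0025,0.09,0,0],[0,0.0054,-0.0025,0.09,0,0],[0,0.0054,-0.0025,0.09,0,0]]'; cat >> h.py <<'E'
def est():
    # cartridge estimate from TCP, relative to the gripped pose
    s=env.get_state(); p,R=now(); e=(R*Ro.from_euler("x",-np.pi)).as_euler("ZYX"); th=e[2]
    Z=Ro.from_euler("z",PSI); d=Z.inv().apply(p-np.array([.4648,-.1729,.060]))
    L=.074; oy=d[1]+L*np.sin(th); oz=d[2]-L*np.cos(th)
    print("th %.3f yaw %.3f pitch %.3f | ox %.1f oy %.1f oz %.1f | marked %.1f plain %.1f mm"%(th,e[0],e[1],1e3*d[0],1e3*oy,1e3*oz,1e3*(oz+.036*np.sin(th)),1e3*(oz-.036*np.sin(th))),
     "F cart",np.round(Z.inv().apply(s["wrist_force"]),1),"T",np.round(Z.inv().apply(s["ft_torque"]),2),"gap",round(s["finger_gap"],4))
E
python3 -c "
from h import *
est()"
```

```text
clock: 3.72
tcp_pos: [0.4658, -0.1785, 0.1347]
orientation: [-0.044, 0.988, 0.147, -0.006]
wrist_force: [-0.1, -1.3, 1.4]
finger_gap: 0.0298
grip_force: 0.9
th 0.088 yaw 0.295 pitch -0.000 | ox -0.6 oy 0.9 oz 0.9 | marked 4.1 plain -2.2 mm F cart [-0.5 -1.2  1.4] T [-0.42 -0.01  0.04] gap 0.0298
```

```bash
python3 - <<'E'
from h import *
c=read_camera("side"); a=cv2.resize(c["image"][230:330,260:360],(400,400),interpolation=cv2.INTER_CUBIC)
c=read_camera("top"); b=cv2.resize(c["image"][245:345,330:430],(400,400),interpolation=cv2.INTER_CUBIC)
cv2.imwrite("pics/s4.png",np.hstack([a,b])[:,:,::-1])
E
```

```text
(no output)
```

View pics/s4.png

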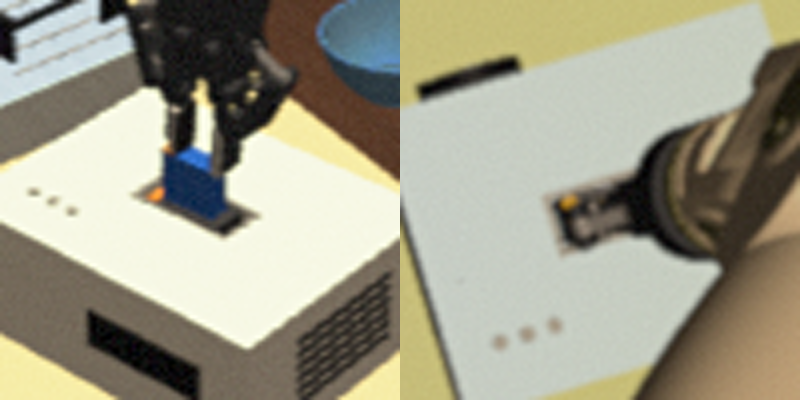

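The grip was lost: the fingertips sit too high, only on the handle's top edge. I'll compare the seen fingertips with the predicted ones.

```bash
python3 - <<'E'
from h import *
c=read_camera("side"); p,R=now()
im=cv2.resize(c["image"][230:310,260:360],(800,600),interpolation=cv2.INTER_CUBIC)
f=lambda X:tuple(int(v) for v in (proj(c,X)-[260,230])*[8,7.5])
Z=Ro.from_euler("z",PSI)
for y in(-.015,.015):
  for x in(-.011,.011):
    cv2.circle(im,f(p+R.apply([x,y,.022])),4,(255,0,0),-1)
H=[[f(C+Z.apply([x,y,z])) for x in(-.009,.009) for y in(-.0225,.0225)] for z in(.1,.14)]
for h in H:
  for q in h: cv2.circle(im,q,4,(0,255,0),-1)
cv2.imwrite("pics/s5.png",im[:,:,::-1]); print(p)
E
```

```text
[ 0.46572544 -0.17811452  0.13476254]
```

View pics/s5.png

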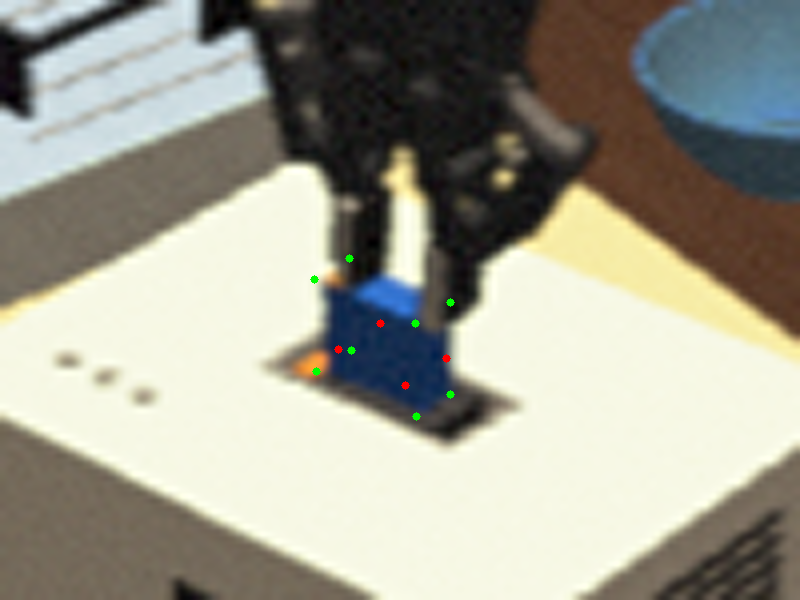

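The fingertips rest at the level of the handle's top, about 20 mm higher than predicted from the reported TCP. I'll check this against the earlier hover picture, with tips at raw (321,248) and (295,237).

```bash
python3 - <<'E'
from h import *
c=read_camera("side"); Z=Ro.from_euler("z",PSI)
p=np.array([.4622,-.1759,.2077])
for z in(.2077,.1987,.1857):
  for y in(.05,-.05): print(z,y,proj(c,[*(p+Z.apply([0,y,0]))[:2],z]).round(1))
t=read_camera("top"); print("handle top-centre top cam",proj(t,[.4627,-.174,.14]))
# start picture: tips seen side0 about (263,347),(299,368)
p=np.array([.163,-.551,.2267])
for z in(.2267,.2177,.2047):
  for y in(.05,-.05): print(z,y,proj(c,[*(p+Z.apply([0,y,0]))[:2],z]).round(1))
p,R=now(); print(p,R.as_matrix()[:,2], env.get_state()["joint_pos"].round(3))
E
```

```text
0.2077 0.05 [293.7 241.5]
0.2077 -0.05 [322.3 254. ]
0.1987 0.05 [293.8 244.4]
0.1987 -0.05 [322.3 256.9]
0.1857 0.05 [293.9 248.6]
0.1857 -0.05 [322.3 261.1]
handle top-centre top cam [386.1913433  295.99337944]
0.2267 0.05 [261.6 355.9]
0.2267 -0.05 [299.7 379.3]
0.2177 0.05 [261.8 359.4]
0.2177 -0.05 [299.8 382.9]
0.2047 0.05 [262.1 364.4]
0.2047 -0.05 [299.9 388. ]
[ 0.46568698 -0.17811089  0.13475111] [-0.02549923  0.08498876 -0.99605557] [-0.563  0.265 -0.256  1.116  0.058  2.281]
```

The offset is consistent in all the pictures: the real fingertips are about 25 mm higher than the reported TCP implies. That explains the slip. I'll open, level and rise, then check with both cameras.

```bash
python3 nudge.py '[[0,0,0,0,0,0],[0,0,0,0,0,0],[0,0,-0.02,0,0,0],[0,0,-0.05,-0.045,0,0],[0,-0.006,-0.07,-0.09,0,0],[0,-0.006,-0.07,-0.09,0,0],[0,-0.006,-0.07,-0.09,0,0]]' 0.085; python3 - <<'E'
from h import *
p,R=now(); print(row(*pose(0,.07,0),p,R)); ims=[]
for n,(x,y) in(("side",(265,205)),("top",(335,245))):
    c=read_camera(n); im=cv2.resize(c["image"][y:y+100,x:x+80],(400,500),interpolation=cv2.INTER_CUBIC)
    for dz,col in((-.009,(255,0,0)),(.017,(0,255,0))):
        for yy in(-.0425,.0425):
            u=(proj(c,p+R.apply([0,yy,-dz]))-[x,y]+.5)*5; cv2.circle(im,tuple(int(v) for v in u),4,col,-1)
    ims.append(im)
    if n=="top":
        hsv=cv2.cvtColor(c["image"],cv2.COLOR_RGB2HSV); w=((hsv[...,1]<60)&(hsv[...,2]>130)).astype(np.uint8); w[:240]=0;w[355:]=0;w[:,:318]=0;w[:,450:]=0
        cn=max(cv2.findContours(w,0,2)[0],key=cv2.contourArea); print(cv2.approxPolyDP(cv2.convexHull(cn),6,True)[:,0].tolist())
cv2.imwrite("pics/h6.png",np.hstack(ims)[:,:,::-1])
E
```

```text
clock: 4.85
tcp_pos: [0.4652, -0.1782, 0.2038]
orientation: [-0.001, 0.989, 0.147, -0.001]
wrist_force: [-0.4, 0.8, 0.6]
finger_gap: 0.0849
grip_force: 0.0
[-0.0012, -0.0047, 0.0028, -0.0014, 0.0008, 0.002]
[[419, 245], [396, 331], [347, 349], [324, 274]]
```

View pics/h6.png

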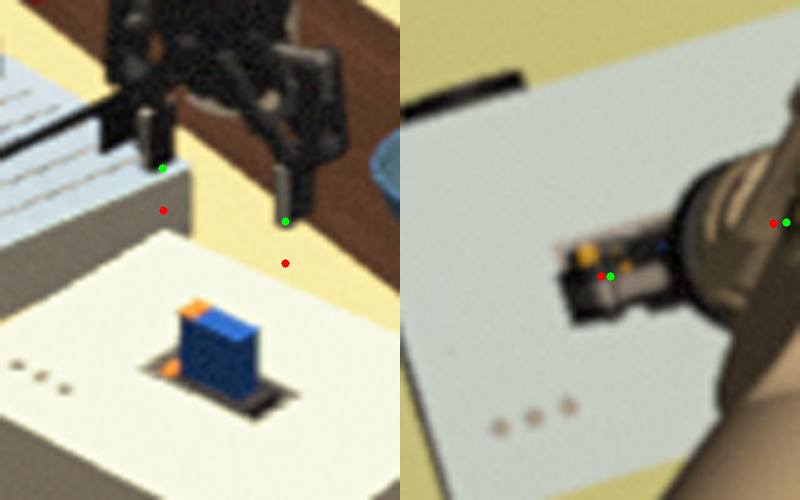

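The cartridge is still seated and the projector corners are unchanged. In the side view the tips match the higher (green) points. The top view hints at a small x offset as well, so I'll measure that numerically.

```bash
python3 - <<'E'
from h import *
p,R=now(); Z=Ro.from_euler("z",PSI); c=read_camera("top")
g=cv2.cvtColor(c["image"],cv2.COLOR_RGB2GRAY)
zt=p[2]+.017
print("top, plane of tips; columns x -28..28 step 2, rows y 66..26")
for y in range(66,24,-3):
    u=np.array([proj(c,[*(p+Z.apply([x/1e3,y/1e3,0]))[:2],zt]) for x in range(-28,30,2)],np.float32)
    v=cv2.remap(g,u[:,0][None],u[:,1][None],cv2.INTER_LINEAR)[0]
    print(y," ".join("%3d"%k for k in v))
E
```

```text
top, plane of tips; columns x -28..28 step 2, rows y 66..26
66 201 202 202 204 199 170 131 116 118 116 110 114 115 115 115 119 111 117 150 179 194 197 194 195 196 199 201 202 201
63 200 200 202 202 190 145  82  39  32  37  36  32  41  41  38  36  35  41  83 132 156 167 171 173 177 191 200 202 202
60 200 202 204 200 177 129  67  19  13  25  29  27  27  27  22  18  11  18  43  76  97 113 137 155 168 183 196 203 202
57 201 203 204 201 177 121  59  21  15  25  31  36  37  31  23  17  13  12  26  35  34  59 101 143 167 185 198 203 202
54 201 202 204 198 167 108  42  17  23  34  40  44  43  37  30  24  18  24  52  74  75  81 104 135 162 185 199 203 203
51 201 201 202 190 145  89  46  32  47  69  73  74  72  66  52  41  33  48  85 118 134 143 147 151 166 185 198 203 203
48 202 203 198 175 122  67  49  56  84 107 113 118 116 101  78  57  48  55  87 119 139 148 151 153 166 187 199 202 202
45 201 203 200 180 133  79  52  55  90 111 115 119 121 111  84  62  53  52  66  90 107 113 121 138 161 187 201 202 201
42 202 203 202 194 159 108  65  59  76  92  99 101  98  85  68  53  46  38  44  58  73  82  98 131 160 185 198 201 201
39 201 201 204 203 187 147  90  64  77 100 114 116 112  94  76  65  53  42  45  66  76  83 101 133 162 187 198 201 202
36 200 200 204 206 198 160 101  53  64 103 119 125 124 114 102  96  69  47  52  71  80  85 107 135 162 185 197 202 201
33 201 202 198 190 172 129  75  49  66 103 119 125 122 111 100  91  72  41  45  57  67  80 105 147 169 186 197 201 202
30 203 201 184 148 105  65  38  33  67 100 118 124 120 101  73  51  39  31  29  35  50  81 118 151 170 186 198 202 202
27 203 199 183 124  67  33  24  35  70 106 122 124 120 101  67  34  24  29  31  31  44  79 125 151 168 184 197 202 202
```

Finger centre is about 4.5 mm towards -x of the reported TCP and about 27 mm above it. I'll correct the target for that tool offset.

```bash
python3 - <<'E'
from h import *
Z=Ro.from_euler("z",PSI)
for oz in(.04,-.027): print(row(*pose(0,oz,0,C+Z.apply([.0045,.002,0])),*now()))
E
```

```text
[0.0035, -0.0069, 0.0325, -0.0019, 0.0016, 0.0013]
[0.0036, -0.0067, 0.0995, -0.0019, 0.0016, 0.0013]
```

```bash
python3 nudge.py '[[0.0035,-0.007,0.03,-0.001,0.001,0],[0.0035,-0.007,0.06,-0.001,0.001,0],[0.0035,-0.007,0.08,-0.001,0.001,0],[0.0035,-0.007,0.09,-0.001,0.001,0],[0.0035,-0.007,0.098,-0.001,0.001,0],[0.0035,-0.007,0.098,-0.001,0.001,0]]' 0.085; python3 nudge.py '[[0,0,0,0,0,0],[0,0,0,0,0,0],[0,0,0,0,0,0],[0,0,0,0,0,0]]' 0.02 30;  python3 - <<'E'
from h import *
c=read_camera("side"); a=cv2.resize(c["image"][235:310,270:350],(640,600),interpolation=cv2.INTER_CUBIC)
cv2.imwrite("pics/s7.png",a[:,:,::-1]); est()
E
```

```text
clock: 5.75
tcp_pos: [0.4668, -0.1708, 0.1065]
orientation: [0.0, 0.989, 0.147, 0.0]
wrist_force: [0.5, 0.7, 0.2]
finger_gap: 0.0853
grip_force: 0.0
clock: 6.25
tcp_pos: [0.4675, -0.1711, 0.1075]
orientation: [0.001, 0.989, 0.147, 0.001]
wrist_force: [0.1, -0.4, 3.6]
finger_gap: 0.0443
grip_force: 31.5
th -0.002 yaw 0.295 pitch -0.002 | ox 3.1 oy 0.8 oz -26.5 | marked -26.6 plain -26.5 mm F cart [-1.1 -0.2  4.2] T [0.03 0.1  0.04] gap 0.0443
```

View pics/s7.png

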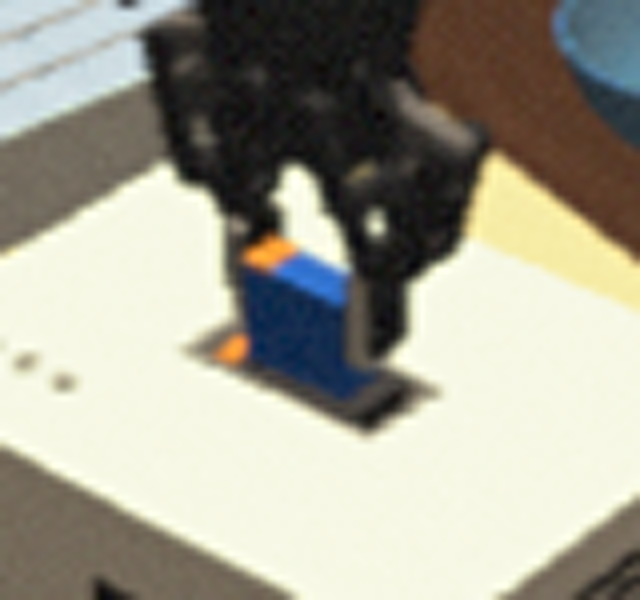

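Now it holds the handle properly: the fingers reach well down both ends, the gap is 44 mm and the seating is unchanged. I'll firm up the grip and plan the rocks.

```bash
cat >> h.py <<'E'
def P(oy,oz,th,L):
    Z=Ro.from_euler("z",PSI); oy/=1e3; oz/=1e3
    return Z.apply([0,oy-L*np.sin(th),oz+L*np.cos(th)]), Z*Ro.from_euler("x",th+np.pi)
def rel(new,old,L): return row(*P(*new,L),*P(*old,L))
E
python3 nudge.py '[[0,0,0,0,0,0],[0,0,0,0,0,0],[0,0,0,0,0,0]]' 0.02 110; python3 - <<'E'
from h import *
est()
for L in(.0475,.072): print(L,rel((.5,1.86,.06),(0,0,0),L))
E
```

```text
clock: 6.68
tcp_pos: [0.4677, -0.1712, 0.1078]
orientation: [0.001, 0.989, 0.147, 0.001]
wrist_force: [-1.5, -0.9, 7.0]
finger_gap: 0.0434
grip_force: 110.8
th -0.003 yaw 0.295 pitch -0.002 | ox 3.2 oy 0.6 oz -26.2 | marked -26.3 plain -26.1 mm F cart [-1.7 -0.4  7. ] T [0.23 0.26 0.02] gap 0.0434
0.0475 [0.0, 0.0023, -0.0018, 0.06, 0.0, 0.0]
0.072 [-0.0, 0.0038, -0.0017, 0.06, 0.0, 0.0]
```

```bash
python3 nudge.py '[[0,0.0015,-0.0009,0.03,0,0],[0,0.003,-0.0018,0.06,0,0],[0,0.003,-0.0018,0.06,0,0],[0,0.003,-0.0018,0.06,0,0]]'; python3 -c "
from h import *
est()"
```

```text
clock: 7.18
tcp_pos: [0.4684, -0.1743, 0.109]
orientation: [-0.029, 0.989, 0.147, -0.004]
wrist_force: [1.3, 0.9, 6.6]
finger_gap: 0.0432
grip_force: 113.6
th 0.059 yaw 0.295 pitch -0.002 | ox 3.0 oy 2.0 oz -24.9 | marked -22.7 plain -27.0 mm F cart [1.5 0.4 6.6] T [-0.51 -0.04  0.03] gap 0.0432
```

```bash
python3 - <<'E'
from h import *
print(rel((.8,3.1,.1),(.5,1.86,.06),.06),rel((1,4,.13),(.5,1.86,.06),.06))
E
python3 nudge.py '[[0,0.001,-0.0007,0.02,0,0],[0,0.002,-0.0013,0.04,0,0],[0,0.002,-0.0013,0.04,0,0]]'; python3 -c "
from h import *
est()"
```

```text
[0.0, 0.002, -0.0012, 0.04, 0.0, 0.0] [0.0, 0.0036, -0.002, 0.07, 0.0, 0.0]
clock: 7.55
tcp_pos: [0.4691, -0.1762, 0.1103]
orientation: [-0.05, 0.988, 0.146, -0.006]
wrist_force: [0.5, -0.9, 9.5]
finger_gap: 0.0425
grip_force: 114.0
th 0.101 yaw 0.294 pitch -0.002 | ox 3.1 oy 3.1 oz -23.3 | marked -19.7 plain -27.0 mm F cart [ 0.3 -1.1  9.5] T [ 0.3  -0.05 -0.1 ] gap 0.0425
```

The torque fell back, so the marked end has probably snapped past its catch. I'll finish the tilt to about 8.5 mm.

```bash
python3 nudge.py '[[0,0.0008,-0.0004,0.015,0,0],[0,0.0016,-0.0009,0.03,0,0],[0,0.0016,-0.0009,0.03,0,0]]'; python3 - <<'E'
from h import *
est()
c=read_camera("top"); hsv=cv2.cvtColor(c["image"],cv2.COLOR_RGB2HSV); w=((hsv[...,1]<60)&(hsv[...,2]>130)).astype(np.uint8); w[:240]=0;w[355:]=0;w[:,:318]=0;w[:,450:]=0
cn=max(cv2.findContours(w,0,2)[0],key=cv2.contourArea); print(cv2.approxPolyDP(cv2.convexHull(cn),6,True)[:,0].tolist())
for th,oz in((.09,5.65),(.06,6.8),(.03,7.9),(0,9)): print(rel((.3*th/.13,oz,th),(1,4,.13),.06))
E
```

```text
clock: 7.92
tcp_pos: [0.4692, -0.1771, 0.1109]
orientation: [-0.065, 0.987, 0.146, -0.009]
wrist_force: [-0.2, 2.5, 7.6]
finger_gap: 0.0431
grip_force: 114.1
th 0.132 yaw 0.295 pitch -0.002 | ox 3.0 oy 4.4 oz -22.4 | marked -17.7 plain -27.1 mm F cart [0.5 2.5 7.6] T [ 0.23 -0.16 -0.01] gap 0.0431
[[419, 245], [412, 308], [395, 333], [347, 349], [324, 274]]
[0.0, -0.0018, -0.0017, -0.04, 0.0, 0.0]
[-0.0, -0.0037, -0.0027, -0.07, 0.0, -0.0]
[-0.0, -0.0056, -0.0037, -0.1, 0.0, -0.0]
[-0.0, -0.0074, -0.0046, -0.13, 0.0, 0.0]
```

Marked end is up 8.6 mm. For the plain end I'll first take off the downward push, so the marked end isn't pressed back past its catch.

```bash
python3 nudge.py '[[0,0,-0.001,0,0,0],[0,-0.0018,-0.003,-0.04,0,0],[0,-0.0018,-0.003,-0.04,0,0],[0,-0.0018,-0.003,-0.04,0,0]]'; python3 -c "
from h import *
est()"
```

```text
clock: 8.48
tcp_pos: [0.467, -0.1744, 0.1127]
orientation: [-0.046, 0.988, 0.147, -0.007]
wrist_force: [-1.2, 3.0, -5.8]
finger_gap: 0.0432
grip_force: 112.8
th 0.092 yaw 0.296 pitch 0.001 | ox 1.7 oy 4.7 oz -21.0 | marked -17.7 plain -24.3 mm F cart [-0.3  3.2 -5.8] T [ 1.16 -0.08 -0.01] gap 0.0432
```

```bash
python3 nudge.py '[[0,-0.0012,-0.0005,-0.015,0,0],[0,-0.0024,-0.0009,-0.03,0,0],[0,-0.0024,-0.0009,-0.03,0,0]]'; python3 -c "
from h import *
est()"
```

```text
clock: 8.85
tcp_pos: [0.4669, -0.1729, 0.1144]
orientation: [-0.03, 0.989, 0.147, -0.005]
wrist_force: [-1.8, 2.4, -8.4]
finger_gap: 0.0434
grip_force: 112.7
th 0.060 yaw 0.296 pitch 0.000 | ox 2.0 oy 3.8 oz -19.4 | marked -17.3 plain -21.6 mm F cart [-1.1  2.8 -8.4] T [1.66 0.36 0.11] gap 0.0434
```

```bash
python3 nudge.py '[[0,-0.001,-0.0002,-0.015,0,0],[0,-0.002,-0.0005,-0.03,0,0],[0,-0.002,-0.0005,-0.03,0,0]]'; python3 -c "
from h import *
est()"
```

```text
clock: 9.22
tcp_pos: [0.4686, -0.1724, 0.117]
orientation: [-0.013, 0.989, 0.147, -0.0]
wrist_force: [-0.8, 4.2, 2.3]
finger_gap: 0.043
grip_force: 116.2
th 0.025 yaw 0.296 pitch -0.003 | ox 3.8 oy 1.2 oz -17.0 | marked -16.1 plain -17.9 mm F cart [0.4 4.2 2.3] T [ 0.92  0.19 -0.02] gap 0.043
```

The plain end has snapped to about 8.2 mm and the marked end is at about 10 mm. Second round: marked end up, pivoting on the plain end.

```bash
python3 - <<'E'
from h import *
print(rel((1.2,10.8,.075),(0,9,.025),.06),rel((1.8,12.9,.135),(0,9,.025),.06))
E
python3 nudge.py '[[0,0.001,-0.0008,0.025,0,0],[0,0.002,-0.0015,0.05,0,0],[0,0.002,-0.0015,0.05,0,0],[0,0.002,-0.0015,0.05,0,0]]'; python3 - <<'E'
from h import *
est()
c=read_camera("top"); hsv=cv2.cvtColor(c["image"],cv2.COLOR_RGB2HSV); w=((hsv[...,1]<60)&(hsv[...,2]>130)).astype(np.uint8); w[:240]=0;w[355:]=0;w[:,:318]=0;w[:,450:]=0
cn=max(cv2.findContours(w,0,2)[0],key=cv2.contourArea); print(cv2.approxPolyDP(cv2.convexHull(cn),6,True)[:,0].tolist())
E
```

```text
[0.0, 0.0018, -0.0017, 0.05, 0.0, 0.0] [0.0, 0.0047, -0.0035, 0.11, 0.0, -0.0]
clock: 9.72
tcp_pos: [0.4695, -0.1753, 0.1183]
orientation: [-0.038, 0.988, 0.147, -0.004]
wrist_force: [-1.2, 2.6, 8.3]
finger_gap: 0.0427
grip_force: 117.2
th 0.077 yaw 0.294 pitch -0.003 | ox 3.8 oy 2.0 oz -15.4 | marked -12.7 plain -18.2 mm F cart [-0.4  2.8  8.3] T [0.05 0.01 0.03] gap 0.0427
[[419, 245], [403, 313], [385, 338], [347, 349], [324, 274]]
```

```bash
python3 nudge.py '[[0,0.0012,-0.0018,0.025,0,0],[0,0.0024,-0.0028,0.05,0,0],[0,0.0028,-0.0032,0.06,0,0],[0,0.0028,-0.0032,0.06,0,0]]'; python3 -c "
from h import *
est()"
```

```text
clock: 10.28
tcp_pos: [0.4697, -0.1771, 0.1212]
orientation: [-0.07, 0.987, 0.146, -0.009]
wrist_force: [-0.6, 4.8, 10.8]
finger_gap: 0.043
grip_force: 117.7
th 0.140 yaw 0.294 pitch -0.003 | ox 3.5 oy 4.9 oz -12.1 | marked -7.1 plain -17.1 mm F cart [ 0.8  4.7 10.8] T [ 0.88 -0.13  0.03] gap 0.043
```

Marked end is up 19 mm, so it is free. Now the plain end again, removing the downward push.

```bash
python3 nudge.py '[[0,-0.0005,-0.0015,-0.01,0,0],[0,-0.002,-0.003,-0.04,0,0],[0,-0.003,-0.0035,-0.055,0,0],[0,-0.003,-0.0035,-0.055,0,0]]'; python3 -c "
from h import *
est()"
```

```text
clock: 10.78
tcp_pos: [0.4676, -0.1741, 0.1236]
orientation: [-0.041, 0.988, 0.147, -0.006]
wrist_force: [0.0, -1.5, -1.5]
finger_gap: 0.0434
grip_force: 116.1
th 0.084 yaw 0.296 pitch -0.000 | ox 2.3 oy 4.3 oz -10.2 | marked -7.2 plain -13.2 mm F cart [-0.4 -1.4 -1.5] T [0.22 0.18 0.06] gap 0.0434
```

```bash
python3 nudge.py '[[0,-0.0009,-0.0006,-0.02,0,0],[0,-0.0018,-0.0012,-0.04,0,0],[0,-0.0025,-0.0018,-0.06,0,0],[0,-0.0025,-0.0018,-0.06,0,0]]'; python3 - <<'E'
from h import *
est()
c=read_camera("top"); hsv=cv2.cvtColor(c["image"],cv2.COLOR_RGB2HSV); w=((hsv[...,1]<60)&(hsv[...,2]>130)).astype(np.uint8); w[:240]=0;w[355:]=0;w[:,:318]=0;w[:,450:]=0
cn=max(cv2.findContours(w,0,2)[0],key=cv2.contourArea); print(cv2.approxPolyDP(cv2.convexHull(cn),6,True)[:,0].tolist())
E
```

```text
clock: 11.28
tcp_pos: [0.4676, -0.1718, 0.1262]
orientation: [-0.011, 0.989, 0.148, -0.001]
wrist_force: [-1.2, 1.1, 2.8]
finger_gap: 0.0431
grip_force: 116.7
th 0.022 yaw 0.296 pitch -0.002 | ox 3.0 oy 1.9 oz -7.8 | marked -7.0 plain -8.6 mm F cart [-0.8  1.4  2.8] T [ 0.37  0.16 -0.04] gap 0.0431
[[419, 245], [377, 340], [347, 349], [324, 274]]
```

Both ends are past their catches, with the marked end at 19 mm and the plain end at 17.5 mm. I'll level and lift a little, watching the force.

```bash
python3 nudge.py '[[0,-0.0008,-0.001,-0.024,0,0],[0,-0.0008,-0.002,-0.024,0,0],[0,-0.0008,-0.004,-0.024,0,0],[0,-0.0008,-0.004,-0.024,0,0]]'; python3 -c "
from h import *
est()"
```

```text
clock: 11.82
tcp_pos: [0.4673, -0.1716, 0.1298]
orientation: [0.0, 0.989, 0.147, 0.001]
wrist_force: [0.5, 0.6, -1.7]
finger_gap: 0.0431
grip_force: 116.5
th -0.000 yaw 0.295 pitch -0.001 | ox 2.8 oy 0.5 oz -4.2 | marked -4.2 plain -4.2 mm F cart [ 0.6  0.4 -1.7] T [-0.02 -0.01  0.01] gap 0.0431
```

It's free: the force is only the cartridge's weight. Lift it clear, about 17 mm above the mouth.

```bash
python3 nudge.py '[[0,0,-0.005,0,0,0],[0,0,-0.011,0,0,0],[0,0,-0.017,0,0,0],[0,0,-0.023,0,0,0],[0,0,-0.029,0,0,0],[0,0,-0.035,0,0,0],[0,0,-0.036,0,0,0],[0,0,-0.036,0,0,0]]'; python3 nudge.py '[[0,0,0,0,0,0],[0,0,0,0,0,0]]'; python3 - <<'E'
from h import *
est()
a=read_camera("side")["image"][200:340,240:380]; c=read_camera("top"); b=c["image"][235:360,315:455]
hsv=cv2.cvtColor(c["image"],cv2.COLOR_RGB2HSV); w=((hsv[...,1]<60)&(hsv[...,2]>130)).astype(np.uint8); w[:240]=0;w[355:]=0;w[:,:318]=0;w[:,450:]=0
cn=max(cv2.findContours(w,0,2)[0],key=cv2.contourArea); print(cv2.approxPolyDP(cv2.convexHull(cn),6,True)[:,0].tolist())
cv2.imwrite("pics/end.png",np.hstack([cv2.resize(a,(400,400)),cv2.resize(b,(400,400))])[:,:,::-1])
E
```

```text
clock: 12.82
tcp_pos: [0.467, -0.1713, 0.1657]
orientation: [-0.0, 0.989, 0.147, 0.0]
wrist_force: [0.3, -0.1, -1.4]
finger_gap: 0.0432
grip_force: 116.5
clock: 13.08
tcp_pos: [0.4669, -0.1713, 0.1655]
orientation: [-0.0, 0.989, 0.147, 0.0]
wrist_force: [0.5, 0.1, -1.9]
finger_gap: 0.0432
grip_force: 116.5
th 0.000 yaw 0.295 pitch -0.001 | ox 2.5 oy 1.0 oz 31.5 | marked 31.5 plain 31.5 mm F cart [ 0.5 -0.  -1.9] T [-0.06 -0.05 -0.01] gap 0.0432
[[419, 245], [384, 334], [347, 349], [324, 274]]
```

View pics/end.png

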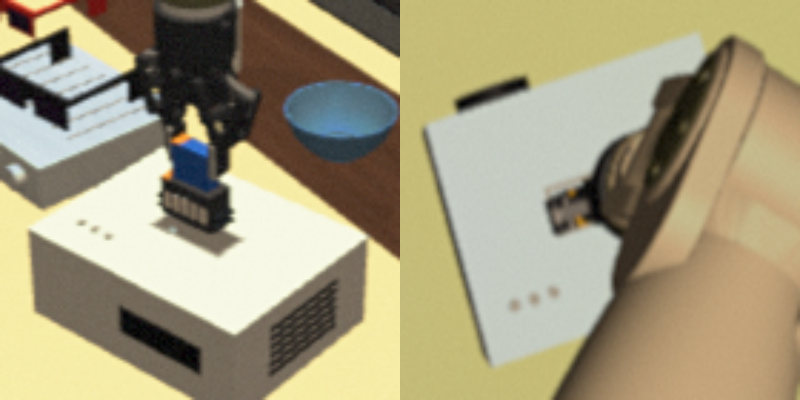

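The cartridge hangs upright in the gripper (crop (200,190)) just above its slot (200,235). The projector's corners are at the same pixels as before. Handing in.

```bash
python3 -c "
from workcell import env, read_camera
print(env.hand_in())"
```

```text
the job is handed in; nothing more can be done
None
```

The cartridge is free, rocked out marked end first, and held upright about 17 mm above its slot; the projector's visible corners stayed where they were, and the job is handed in at 13 s after one re-grip (my first grip sat too high and slipped off before any catch released).

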